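# Roll the wide vial into the reading seat

## Robot

A 6-joint arm with a two-finger parallel gripper is mounted at the origin on the work surface. World frame = base frame: x ahead of the robot, y to its left, z up, the work surface at z = 0. Lengths are in mm, angles in degrees, forces in N, time in s.
With the tool pointing down it reaches from about 250 to 775 mm from the base axis. Payload 8.9 kg.
Tool frame: the origin (TCP) lies midway between the tips of the shut fingers; the grasp point (between the pads) lies 19 mm behind it; z points along the fingers, y is the line along which they close (so a half turn about z gives the same grasp; the last joint's range is limited). The gripper opens to 85 mm and grips with 20 to 120 N. Pads are 22 mm wide; open, the fingers measure 114 mm over their backs; the gripper's body (76 mm by 85 mm) begins 54 mm behind the grasp point. The pads swing forward as they close: fully open they stand 13 mm farther back than shut.
Start: joints at [63.982, 16.656, -8.789, 64.555, 0, 82.019], TCP at [162.548, 499.201, 231.305] pointing down, gripper open.
Joint ranges: [-144.48, 144.48], [-52.06, 99.96], [-74.48, 78.29], [-112.23, 115.85], [-86.99, 84.42], [-180, 180]. Speed limits (degrees/s): [127.2, 127.2, 159.86, 180, 180, 180].

## Interface

Orientations are given as a 3x3 rotation matrix whose columns are the frame's x, y, z axes.
In Python, from workcell import arm, eyes, job, sense gives the robot as it stands (arm), with the cameras (eyes), the job (job) and the readings as plain functions.
- The arm moves only by the shell command python3 steer.py FILE, which reads ROWS from the file FILE. ROWS is a JSON object with one list for each field, all of the same length, 1 to 5, a row being the entries at one place: rx, ry, rz (a rotation vector in shares of 90 degrees (1.0 is 90 degrees)), tx, ty, tz (the shift in shares of the most that a row can go, 1 being 50 mm), finger_gap (the finger opening in mm); each row shifts and turns the commanded pose from where the row before left it, along the tool's axes as they then stand; what a row does not reach is not made up. A row lasts 1/10 s, in which the tool goes at most 50 mm and 8.59 degrees, less where a joint would pass 70% of its speed; a pose out of reach is approached as far as the arm can. The fingers move at their own pace and stop on an object; the grip force is fixed at half the most. Time passes only in rows, so rows that do not move let the fingers close. It prints the time, the measured TCP pose, the force, the opening and the grip force at its end. Shift and turn numbers lie between -1 and 1, and a call with a number outside is refused. Input that does not fit is refused with a message, and nothing moves.
- sense(): the state, without advancing time (a new reading comes with each control period).
- eyes.capture(name): name is "scene" or "top"; returns a dict with "color" (400x640x3 uint8, blue, green, red), "range_z" (400x640 float32, mm along the optical axis (not along the pixel's ray), 0 where there is no reading), "K" (3x3 intrinsics, pixels), "cam_to_world" (4x4, takes a point from camera to world coordinates). Camera axes: x right, y up, looking along -z (the intrinsics and any distortion apply to the point x, -y, -z); pixel columns grow to the right and rows downward; lengths in mm; the calibration is good to about 2 mm. A picture is of the moment at which its call begins.
- job.job_done(): hands the job in; it is judged then, once.
The state is a dict: "time_s": time; "joints": joint angles; "joint_vel": joint speeds; "effort": joint torques, N m; "tool_pos": TCP position; "tool_rot": TCP orientation; "force": force on the tool from outside, world axes, zero at the start; "ft_torque": the same for the moment, N m; "width": finger opening in mm; "grip_force": force on a finger pad.
Only numpy, scipy, OpenCV 4.12 (cv2) and the standard library are available. Lean on these libraries where they do the work, as an engineer would, in place of code of your own. Each camera call takes 0.05 s, during which the arm holds its last target. There are 200 camera calls.

## Task

A wide and a slim sample vial lie in the two lanes of the vial reader. Pick up the standing paddle by its handle and with it gently roll the wide vial along its own lane until it rests in the groove at the end stop, without touching the vial with the gripper and leaving the slim vial where it lies. Then stand the paddle upright on the bench again, clear of the reader, and let go.

Things in the scene. Friction and masses are not known exactly. Their poses are not given: they have to be found in the camera images.
- track: Vial reader, fixed: grey bed 12 mm high, white walls 30 mm high, housing 70 mm high at the end. Origin: on the bench amid its 2 lanes; x along the lanes to the housing, z up. Lanes centred at y = +36 and -36 mm, 66 mm wide. Flat bed from x = -170 mm (open end) to 92; groove x = 92 to 108 mm across both lanes, the wide vial sinks 2.5 mm in it; stop at x = 116, 36 mm high; housing 128 to 213.
- wide_vial: The thick closed sample vial (clear, paper label, white cap): a cylinder 28 mm in diameter, 60 mm long, about 40 g, lying across either lane, free to roll almost without resistance. Origin at mid-length on its axis (26 mm above the bench while on the bed); its y axis is the cylinder's axis; x and z turn as it rolls.
- slim_vial: The thin vial of the same kind, 18 mm in diameter, 60 mm long, lying across the other lane; to be left alone. Origin at mid-length on its axis; its y axis is the cylinder's axis.
- paddle: Hand pusher standing loose on the bench, about 140 g: a white block 24 mm (x) by 50 mm (y), 36 mm high, and on it a black upright square handle 20 by 20 mm, from 36 to 107 mm above the underside. Origin at the centre of its underside, z up along the handle; x is square to the two flat 50 mm wide faces, either of which may push. It fits into a lane with 8 mm to spare each side.

How it is judged:
By the outcome, as a careful person would: the job done as asked, in the order asked, and still so for the second after the job is handed in, with the robot touching nothing.
It also fails if it takes over 51 s, if anything falls off the work surface, if the arm or the gripper's body presses on something with over 40 N, if the wrist force passes 120 N, or if a joint passes its speed limit or range.

## Working session

There is one attempt and no reset: what is moved stays moved. The work goes in short steps, Python scripts to look and compute and a shell command to move; the robot and the scene stay as the last step left them, time stands still between calls to the robot, and variables do not carry over. Pictures are saved under pics/ and viewed, at most 10 in all, crops included, and the job is handed in when it is done.

```bash
ls; mkdir -p pics
python3 - <<'E'
from workcell import arm, eyes, job, sense
import cv2,numpy as np,pickle
d={n:eyes.capture(n) for n in("scene","top")}
pickle.dump(d,open('c0.pkl','wb'))
for n in d: cv2.imwrite(f'pics/{n}0.png',d[n]['color']); print(d[n]['K'],d[n]['cam_to_world'].round(3), d[n].keys())
print(sense())
E
```

```text
pics
steer.py
workcell.py
[[396.86560424   0.         320.32095067]
 [  0.         396.86560424 206.08027195]
 [  0.           0.           1.        ]] [[ 5.08000e-01 -7.09000e-01  4.90000e-01  8.81087e+02]
 [ 8.62000e-01  4.21000e-01 -2.84000e-01 -9.47820e+01]
 [-5.00000e-03  5.66000e-01  8.24000e-01  6.44632e+02]
 [ 0.00000e+00  0.00000e+00  0.00000e+00  1.00000e+00]] dict_keys(['color', 'range_z', 'K', 'cam_to_world'])
[[430.95544466   0.         320.9834341 ]
 [  0.         430.95544466 194.68899139]
 [  0.           0.           1.        ]] [[-1.00000e-03  9.94000e-01 -1.13000e-01  4.60438e+02]
 [-9.99000e-01  4.00000e-03  4.10000e-02  1.36643e+02]
 [ 4.10000e-02  1.13000e-01  9.93000e-01  7.99714e+02]
 [ 0.00000e+00  0.00000e+00  0.00000e+00  1.00000e+00]] dict_keys(['color', 'range_z', 'K', 'cam_to_world'])
{'time_s': 0.1, 'joints': array([ 6.39812966e+01,  1.66856286e+01, -8.82507037e+00,  6.45544921e+01,
       -1.82670055e-03,  8.20204208e+01]), 'joint_vel': array([-0.01095123, -0.01859181, -0.04483231,  0.02741842, -0.00381759,
       -0.00176495]), 'effort': array([ 2.19901980e-03, -5.37976635e+01,  3.31919754e+01,  9.30465641e-03,
       -2.02760066e-04,  1.76662985e-05]), 'tool_pos': array([162.39935441, 498.85501254, 230.80128791]), 'tool_rot': array([[-9.50845259e-01,  3.09666064e-01, -4.70461042e-04],
       [ 3.09666396e-01,  9.50844703e-01, -1.03646900e-03],
       [ 1.26376115e-04, -1.13120761e-03, -9.99999352e-01]]), 'force': array([-0.03544157,  0.00871683,  0.37293887]), 'ft_torque': array([-0.00054884,  0.02766109, -0.02964639]), 'grip_force': 0.0, 'width': 85.43700960351785}
```

View pics/scene0.png

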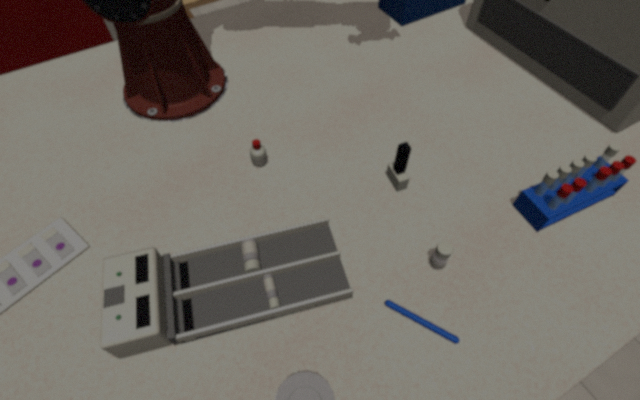

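View pics/top0.png

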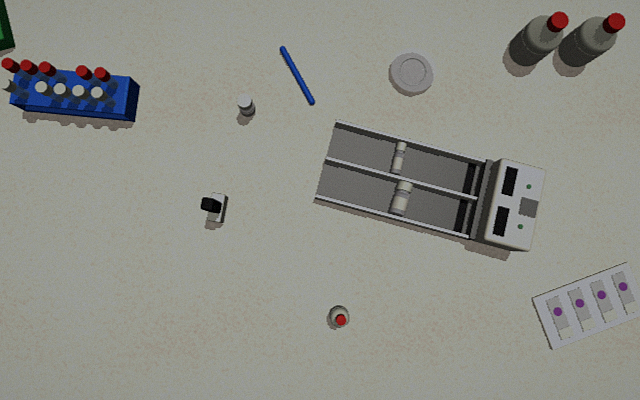

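The scene view shows the reader bottom left, with the wide vial at about (250,255) and the slim one at (271,290). The paddle is at (400,170). In the top view the wide vial is at (401,197) in the lane nearer the robot, the slim one is at (399,158), and the paddle has its handle at (210,204) and its block at (217,208).

```bash
cat > h.py <<'E'
import numpy as np,cv2
def cloud(c):
    z=c['range_z'].astype(float);v,u=np.indices(z.shape);K=c['K']
    p=np.stack([(u-K[0,2])/K[0,0]*z,-(v-K[1,2])/K[1,1]*z,-z],-1)
    return p@c['cam_to_world'][:3,:3].T+c['cam_to_world'][:3,3]
def ray(c,uv,h):
    K=c['K'];uv=np.atleast_2d(uv).astype(float);T=c['cam_to_world']
    d=np.stack([(uv[:,0]-K[0,2])/K[0,0],-(uv[:,1]-K[1,2])/K[1,1],-np.ones(len(uv))],-1)@T[:3,:3].T
    return T[:3,3]+d*((h-T[2,3])/d[:,2])[:,None]
def rect(P):
    r=cv2.minAreaRect(P[:,:2].astype(np.float32)); return np.round(r[0],1),np.round(r[1],1),round(r[2],2)
E
python3 - <<'E'
import pickle;from h import *
d=pickle.load(open('c0.pkl','rb'))
t=d['top'];P=cloud(t);im=t['color'].astype(int);hsv=cv2.cvtColor(t['color'],cv2.COLOR_BGR2HSV)
def sub(a,b,c_,e): return P[b:e,a:c_].reshape(-1,3),im[b:e,a:c_].reshape(-1,3)
for n in d:
    Q=cloud(d[n]);print(n,'bench z',np.median(Q[(abs(Q[...,2])<10)][:,2]))
    m=(abs(Q[...,2]-70)<4)&(Q[...,1]<-20)&(Q[...,0]>300)&(Q[...,0]<560); print('housing',m.sum(),rect(Q[m]))
    m=(abs(Q[...,2]-107)<6)&(Q[...,1]>150)&(d[n]['color'].max(-1)<60)&(Q[...,0]>300)&(Q[...,0]<560); print('handle top',m.sum(),rect(Q[m]),Q[m].mean(0))
    m=(abs(Q[...,2]-36)<4)&(Q[...,1]>250)&(Q[...,1]<400)&(Q[...,0]>360)&(Q[...,0]<560); print('block top',m.sum(),rect(Q[m]))
    m=(Q[...,2]>8)&(Q[...,2]<36)&(Q[...,0]>350)&(Q[...,0]<620)&(Q[...,1]<150)&(Q[...,1]>-150)
    print('bed+walls',rect(Q[m]))
print((im[190:225,198:232].max(-1))[::2,::2])
print(np.round(P[190:225,198:232,2])[::2,::2].astype(int))
E
```

```text
scene bench z -1.0505556434776508
housing 3285 (array([ 512.6, -226.7]), array([ 82.9, 115.8]), 74.82)
handle top 658 (array([418. , 541.8]), array([510. , 258.5]), 87.19) [449.19170304 723.58471532 106.71117011]
block top 144 (array([524.8, 291.3]), array([23.4, 49.4]), 81.22)
bed+walls (array([485. , -16.9]), array([269.9, 266.1]), 0.01)
top bench z -0.3660262615961756
housing 2830 (array([ 513.4, -226.3]), array([ 84.3, 116.2]), 75.23)
handle top 140 (array([524.7, 290.5]), array([17.7, 19.6]), 81.88) [524.45050458 290.18984804 106.1157407 ]
block top 236 (array([525.3, 291.6]), array([24.1, 49.7]), 81.14)
bed+walls (array([485.1, -17.3]), array([269.7, 265.1]), 0.07)
[[149 156 160 156 156 155 154 163 165 159 155 157 157 153 157 160 156]
 [154 164 159 161 158 160 157 138 110 163 162 159 156 157 154 153 159]
 [155 153 157 156 161 153 162 147 164 162 152 152 152 122 167 160 157]
 [152 161 169 180 172 168 144 161 167 157 159 161 165 125  57 154 156]
 [154 159  86   2   8  27  40  62 160 166 159 160 164 112  41 128 163]
 [158 171   8  17  16  22  25  18   1  53 158 168 179  87  38 148
[... 1437 characters left out ...]
109 108 107 108 107 106  90  75  58  42  32  18   0  -3   0]
 [  0 103 106 107 105 105 105 103  88  74  57  39  34  16  -1  -2   0]
 [  0   2   0  -1  81  97 102  99  85  71  51  37  31  13  -1   0   1]
 [ -2  -3  -2   3   0  38  37  37  50  56  47  35  25   8  -1   0   0]
 [ -2  -2  -1   1  -1  37  37  34  35  36  37  33  25   5  -2  -1  -1]
 [  1   0  -2   0  -1  35  36  33  35  34  34  33  18  -1   0  -1  -2]
 [ -1   2  -2  -2  -1  38  36  36  35  35  34  34  15   0   0  -1  -2]
 [  0   1   0  -3  -3  35  35  36  35  36  37  27  14  -2  -2  -1   0]
 [  0  -1   1  -1  -1   0  -3   3  -2   1   4  21   6   2   1  -4   1]
 [  1   2  -4  -2   1   1  -2  -1  -3  -2   1  -2   1  -3  -4   0  -3]]
```

Run:
```python
import cv2,numpy as np
a=cv2.imread('pics/top0.png')
b=cv2.resize(a[110:260,310:550],None,fx=3.3,fy=3.3,interpolation=cv2.INTER_CUBIC)
b=cv2.convertScaleAbs(b,alpha=1.3)
cv2.imwrite('pics/crop0.png',b)
```

```text
(no output)
```

View pics/crop0.png

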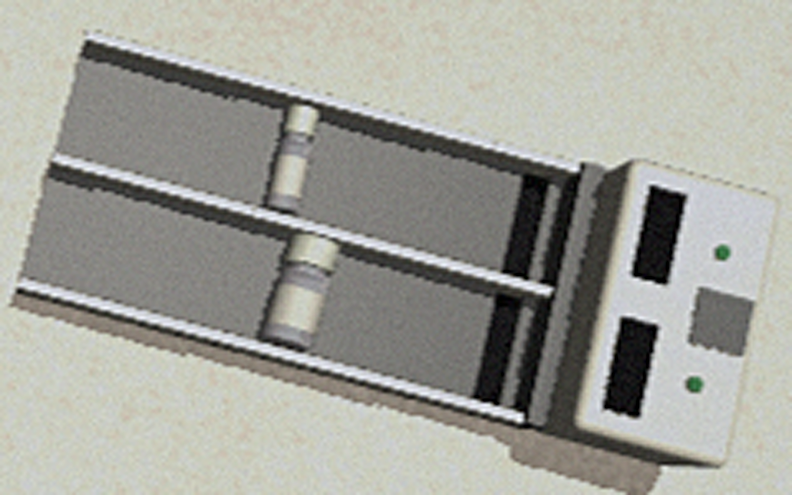

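The crop shows the wide vial in the lower lane (robot side), spanning (262–338, 235–345). The slim vial is in the upper lane, and the grooves are the dark strips right of x≈480. Next I fit the reader frame from the walls.

```bash
cat >> h.py <<'E'
def frame(d):
    # reader angle from the three white wall tops (z 30), origin from walls (y) and housing (x)
    out=[]
    for n in d:
        Q=cloud(d[n]);m=(abs(Q[...,2]-70)<4)&(Q[...,1]<-20)&(Q[...,0]>300)&(Q[...,0]<660);c,_,_=rect(Q[m])
        w=(abs(Q[...,2]-30)<3)&(d[n]['color'].min(-1)>110)&(Q[...,1]<130)&(Q[...,1]>-200)&(Q[...,0]>400)&(Q[...,0]<680)
        W=Q[w][:,:2]-c
        best=max(np.arange(70,80,.1),key=lambda a:(np.histogram(W@[np.sin(np.radians(a)),-np.cos(np.radians(a))],bins=np.arange(-90,90,2))[0]**2).sum())
        a=np.radians(best);ex=-np.array([np.cos(a),np.sin(a)]);ey=np.array([-ex[1],ex[0]])
        y=W@ey;h,b=np.histogram(y,bins=np.arange(-90,90,3));print(n,w.sum(),'ang',best,[(int(q),int(k)) for q,k in zip(b,h) if k>15])
        out.append((c,best));
    return out
E
python3 - <<'E'
import pickle;from h import *
d=pickle.load(open('c0.pkl','rb'))
for (c,a),n in zip(frame(d),d):
    a=75.1;r=np.radians(a);ex=-np.array([np.cos(r),np.sin(r)]);ey=np.array([-ex[1],ex[0]])
    o=c-170.5*ex;print(n,'origin',o)
    Q=cloud(d[n]);L=np.stack([(Q[...,:2]-o)@ex,(Q[...,:2]-o)@ey,Q[...,2]],-1)
    for s in(-1,1):
        m=(abs(L[...,1]-36*s)<26)&(L[...,0]>-160)&(L[...,0]<85)&(L[...,2]>18)&(L[...,2]<45)
        q=L[m];print(s,len(q),'x',np.percentile(q[:,0],[1,50,99]),'top',np.percentile(q[:,2],97),'x of top',q[q[:,2]>np.percentile(q[:,2],80)].mean(0))
        m=(abs(L[...,1]-36*s)<26)&(L[...,0]>85)&(L[...,0]<127)
        q=L[m];print([(x,int(np.median(q[abs(q[:,0]-x)<2][:,2]))) for x in range(86,126,4) if (abs(q[:,0]-x)<2).any()])
    m=(L[...,2]>8)&(L[...,2]<34)&(abs(L[...,1])<60)&(L[...,0]<0)&(L[...,0]>-200);print('open end',np.percentile(L[m][:,0],.5))
E
```

```text
scene 1257 ang 75.09999999999971 [(-75, 194), (-72, 120), (-3, 224), (0, 157), (69, 268), (72, 176)]
top 1409 ang 75.09999999999971 [(-75, 158), (-72, 243), (-69, 48), (-3, 151), (0, 237), (3, 41), (69, 137), (72, 214), (75, 31)]
scene origin [572.34114123 -66.23287848]
-1 430 x [-31.68642893 -18.28700342  -3.88242271] top 40.05214420861549 x of top [-17.50508948 -36.9772994   39.45361303]
[(86, 10), (90, 10), (94, 4), (98, 3), (102, 3), (106, 3), (110, 10), (114, 11), (118, 29), (122, 35)]
1 323 x [-47.78112983 -38.8643607  -29.92548354] top 30.49813001898166 x of top [-38.51787178  33.16034049  29.70259357]
[(86, 11), (90, 10), (94, 4), (98, 2), (102, 2), (106, 2), (110, 10), (114, 11), (118, 28), (122, 35)]
open end -168.45381836328744
top origin [573.14114123 -65.73287848]
-1 439 x [-31.49455717 -19.03385531  -3.69858393] top 40.99801535807718 x of top [-16.7793396  -36.18416595  40.20751822]
[(86, 11), (90, 11), (94, 11), (98, 3), (102, 3), (106, 3), (110, 9), (114, 11), (118, 26), (122, 35)]
1 269 x [-47.52816878 -39.47331266 -29.78076191] top 31.349769156754657 x of top [-38.93572462  32.934362    30.50633082]
[(86, 11), (90, 11), (94, 10), (98, 3), (102, 3), (106, 3), (110, 9), (114, 11), (118, 25), (122, 35)]
open end -167.99259777039615
```

The rows are not in the units I measure in: shifts go in shares of 50 mm and turns go in shares of 90 degrees. I convert before sending: -41 mm is -0.82, -8.5 mm is -0.17.

```bash
echo '{"rx":[0, 0, 0, 0, 0], "ry":[0, 0, 0, 0, 0], "rz":[0, 0, 0, 0, 0], "tx":[-0.82, -0.82, -0.82, -0.82, -0.82], "ty":[-0.17, -0.17, -0.17, -0.17, -0.17], "tz":[0.06, 0.06, 0.06, 0.06, 0.06], "finger_gap":[85, 85, 85, 85, 85]}' > path.dat && python3 steer.py path.dat; echo '{"rx":[0, 0, 0, 0, 0], "ry":[0, 0, 0, 0, 0], "rz":[0, 0, 0, 0, 0], "tx":[-0.82, -0.82, -0.82, -0.8, -0.8], "ty":[-0.17, -0.17, -0.17, -0.17, -0.17], "tz":[0.06, 0.06, 0.06, 0.06, 0.06], "finger_gap":[85, 85, 85, 85, 85]}' > path.dat && python3 steer.py path.dat; echo '{"rx":[0, 0, 0], "ry":[0, 0, 0], "rz":[-0.0511, -0.05, 0], "tx":[0, 0, 0], "ty":[0, 0, 0], "tz":[0, 0, 0], "finger_gap":[85, 85, 85]}' > path.dat && python3 steer.py path.dat
```

```text
time_s: 0.6
tool_pos: [345.4, 394.2, 216.0]
tool_rot: [[-0.951, 0.309, -0.0], [0.309, 0.951, -0.0], [0.0, -0.0, -1.0]]
force: [-0.4, 1.2, 0.4]
width: 85.2
grip_force: 0.0
time_s: 1.1
tool_pos: [525.4, 290.8, 200.8]
tool_rot: [[-0.951, 0.31, -0.001], [0.31, 0.951, -0.0], [0.001, -0.0, -1.0]]
force: [1.4, 0.7, 1.3]
width: 85.1
grip_force: 0.0
time_s: 1.4
tool_pos: [524.2, 291.6, 200.7]
tool_rot: [[-0.988, 0.155, -0.001], [0.155, 0.988, -0.0], [0.001, -0.001, -1.0]]
force: [0.2, 0.9, -0.1]
width: 84.7
grip_force: 0.0
```

To row units: 35 mm is 0.7, 24 mm is 0.48.

```bash
echo '{"rx":[0, 0, 0, 0, 0], "ry":[0, 0, 0, 0, 0], "rz":[0, 0, 0, 0, 0], "tx":[-0.014, 0, 0, 0, 0], "ty":[0, 0, 0, 0, 0], "tz":[0.7, 0.7, 0.7, 0.48, 0.2], "finger_gap":[85, 85, 85, 85, 85]}' > path.dat && python3 steer.py path.dat; echo '{"rx":[0, 0, 0, 0, 0], "ry":[0, 0, 0, 0, 0], "rz":[0, 0, 0, 0, 0], "tx":[0, 0, 0, 0, 0], "ty":[0, 0, 0, 0, 0], "tz":[0, 0, 0, 0, 0], "finger_gap":[85, 15, 15, 15, 15]}' > path.dat && python3 steer.py path.dat; echo '{"rx":[0, 0, 0, 0, 0], "ry":[0, 0, 0, 0, 0], "rz":[0, 0, 0, 0, 0], "tx":[0, 0, 0, 0, 0], "ty":[0, 0, 0, 0, 0], "tz":[0, 0, 0, 0, 0], "finger_gap":[15, 15, 15, 15, 15]}' > path.dat && python3 steer.py path.dat
```

```text
time_s: 1.9
tool_pos: [523.0, 291.5, 59.8]
tool_rot: [[-0.988, 0.157, -0.004], [0.157, 0.988, -0.002], [0.003, -0.002, -1.0]]
force: [0.2, -0.1, -0.1]
width: 84.9
grip_force: 0.0
time_s: 2.4
tool_pos: [525.3, 292.2, 63.1]
tool_rot: [[-0.988, 0.155, 0.001], [0.155, 0.988, 0.001], [-0.001, 0.001, -1.0]]
force: [0.2, 0.7, -0.0]
width: 27.8
grip_force: 0.0
time_s: 2.9
tool_pos: [525.2, 292.0, 63.0]
tool_rot: [[-0.988, 0.155, 0.001], [0.155, 0.988, 0.0], [-0.001, 0.0, -1.0]]
force: [-1.2, -1.3, 5.4]
width: 18.8
grip_force: 58.3
```

To row units: -25 mm is -0.5, -15 mm is -0.3.

```bash
echo '{"rx":[0, 0, 0, 0], "ry":[0, 0, 0, 0], "rz":[0, 0, 0, 0], "tx":[0, 0, 0, 0], "ty":[0, 0, 0, 0], "tz":[-0.3, -0.5, -0.5, 0], "finger_gap":[15, 15, 15, 15]}' > path.dat && python3 steer.py path.dat; echo '{"rx":[0, 0, 0, 0, 0], "ry":[0, 0, 0, 0, 0], "rz":[0, 0, 0, 0, 0], "tx":[-0.1, -0.18, -0.18, -0.18, -0.18], "ty":[-0.32, -0.64, -0.64, -0.64, -0.64], "tz":[0, 0, 0, 0, 0], "finger_gap":[15, 15, 15, 15, 15]}' > path.dat && python3 steer.py path.dat;  echo '{"rx":[0, 0, 0, 0, 0], "ry":[0, 0, 0, 0, 0], "rz":[0, 0, 0, 0, 0.0222], "tx":[-0.18, -0.18, -0.18, -0.14, 0], "ty":[-0.64, -0.64, -0.6, -0.5, 0], "tz":[0, 0, 0, 0, 0], "finger_gap":[15, 15, 15, 15, 15]}' > path.dat && python3 steer.py path.dat;echo '{"rx":[0, 0, 0, 0, 0], "ry":[0, 0, 0, 0, 0], "rz":[0.0222, 0.0222, 0, 0, 0], "tx":[0, 0, 0, 0, 0], "ty":[0, 0, 0, 0, 0], "tz":[0, 0, 0, 0, 0], "finger_gap":[15, 15, 15, 15, 15]}' > path.dat && python3 steer.py path.dat
python3 - <<'E'
from workcell import arm, eyes, job, sense
import pickle;from h import *
d={n:eyes.capture(n) for n in("scene","top")}
pickle.dump(d,open('c1.pkl','wb'))
b=[cv2.resize(d['scene']['color'][130:360,90:420],(800,557)),cv2.resize(d['top']['color'][90:260,280:520],(800,566))]
for k,i in zip('st',b): cv2.imwrite(f'pics/{k}1.png',i)
o=np.array([572.7,-66.]);r=np.radians(75.1);ex=-np.array([np.cos(r),np.sin(r)]);ey=np.array([-ex[1],ex[0]])
s=sense();p=s['tool_pos'];print(p,(p[:2]-o)@ex,(p[:2]-o)@ey,np.degrees(np.arctan2(s['tool_rot'][1,1],s['tool_rot'][0,1])))
for n in d:
    Q=cloud(d[n]);L=np.stack([(Q[...,:2]-o)@ex,(Q[...,:2]-o)@ey,Q[...,2]],-1)
    h,_=np.histogram(L[(abs(L[...,0]+80)<16)&(abs(L[...,1]+36)<30)][:,2],bins=range(0,140,4));print(h)
    m=(abs(L[...,0]+80)<25)&(abs(L[...,1]+36)<35)&(L[...,2]>80)&(L[...,2]<105)&(d[n]['color'].min(-1)>90)
    if m.sum()>20: print(n,m.sum(),L[m].mean(0),rect(L[m]))
E
```

```text
time_s: 3.3
tool_pos: [526.7, 292.8, 130.4]
tool_rot: [[-0.988, 0.155, 0.005], [0.155, 0.988, 0.002], [-0.004, 0.003, -1.0]]
force: [0.1, 0.2, -1.2]
width: 19.4
grip_force: 58.6
time_s: 3.8
tool_pos: [542.0, 141.2, 125.9]
tool_rot: [[-0.988, 0.155, -0.002], [0.155, 0.988, -0.001], [0.002, -0.001, -1.0]]
force: [1.8, 0.4, -0.7]
width: 19.4
grip_force: 58.7
time_s: 4.3
tool_pos: [557.5, 16.7, 125.9]
tool_rot: [[-0.981, 0.194, -0.002], [0.194, 0.981, -0.001], [0.002, -0.001, -1.0]]
force: [-0.2, 0.3, -1.8]
width: 19.8
grip_force: 59.0
time_s: 4.8
tool_pos: [557.7, 20.3, 126.8]
tool_rot: [[-0.966, 0.257, -0.001], [0.257, 0.966, -0.0], [0.001, -0.0, -1.0]]
force: [0.9, 0.7, -1.0]
width: 19.5
grip_force: 58.9
[557.95101019  20.45159556 127.09561614] -79.75230502365129 -36.48261118103512 75.09464121514938
[  0   2 252  54   0   0   0   0   0   0   0   0   0   0   0   1  15  18
  18  21  18  22  19  22 149  27  18  14  20  18  16  20  25  31]
scene 162 [-79.6995517  -22.01511463  98.51392746] (array([-80.1, -27.6]), array([29.7, 24. ]), 89.77)
[  0   2 128  75   0   0   0   0   0   0   0   0   0   0   0   0   5   6
  11   5   9  12   5   6  96  53   7   2   7   4   2   3   3   3]
top 135 [-80.74782069 -53.31194001  99.42699887] (array([-80.3, -48.1]), array([23.3, 26.9]), 1.45)
```

View pics/s1.png

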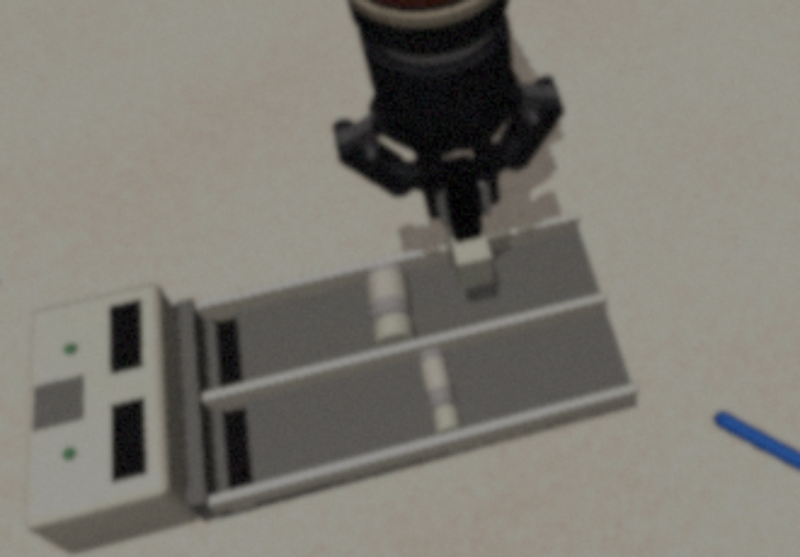

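The scene crop shows the paddle hanging straight at (475,260), behind the wide vial at (388,300) and within its lane. I lower it and approach.

To row units: 14 mm is 0.28, 12 mm is 0.24.

```bash
echo '{"rx":[0, 0, 0, 0, 0], "ry":[0, 0, 0, 0, 0], "rz":[0, 0, 0, 0, 0], "tx":[-0.02, 0, 0, 0, 0], "ty":[0, 0, 0, 0, 0], "tz":[0.28, 0.28, 0.24, 0.16, 0], "finger_gap":[15, 15, 15, 15, 15]}' > path.dat && python3 steer.py path.dat;  echo '{"rx":[0, 0, 0, 0, 0], "ry":[0, 0, 0, 0, 0], "rz":[0, 0, 0, 0, 0], "tx":[0, 0, 0, 0, 0], "ty":[-0.08, -0.16, -0.16, -0.1, -0.04], "tz":[0, 0, 0, 0, 0], "finger_gap":[15, 15, 15, 15, 15]}' > path.dat && python3 steer.py path.dat; echo '{"rx":[0, 0, 0, 0, 0], "ry":[0, 0, 0, 0, 0], "rz":[0, 0, 0, 0, 0], "tx":[0, 0, 0, 0, 0], "ty":[-0.04, -0.04, -0.04, -0.04, -0.04], "tz":[0, 0, 0, 0, 0], "finger_gap":[15, 15, 15, 15, 15]}' > path.dat && python3 steer.py path.dat
python3 - <<'E'
from workcell import arm, eyes, job, sense
import pickle;from h import *
d={n:eyes.capture(n) for n in("scene",)}
cv2.imwrite('pics/s2.png',cv2.resize(d['scene']['color'][130:360,90:420],(800,557)))
o=np.array([572.7,-66.]);r=np.radians(75.1);ex=-np.array([np.cos(r),np.sin(r)]);ey=np.array([-ex[1],ex[0]])
p=sense()['tool_pos'];print((p[:2]-o)@ex,(p[:2]-o)@ey)
E
```

```text
time_s: 5.4
tool_pos: [558.2, 20.4, 78.2]
tool_rot: [[-0.966, 0.258, -0.002], [0.258, 0.966, 0.0], [0.002, -0.0, -1.0]]
force: [-0.6, -0.6, -0.8]
width: 19.2
grip_force: 59.0
time_s: 5.9
tool_pos: [552.0, -6.8, 79.6]
tool_rot: [[-0.966, 0.259, 0.0], [0.259, 0.966, -0.0], [-0.0, -0.0, -1.0]]
force: [0.2, 0.2, -1.1]
width: 19.4
grip_force: 59.0
time_s: 6.4
tool_pos: [549.5, -15.6, 79.3]
tool_rot: [[-0.966, 0.258, -0.0], [0.258, 0.966, 0.0], [0.0, 0.0, -1.0]]
force: [0.3, 0.1, -0.5]
width: 19.2
grip_force: 59.0
-42.515870311708944 -35.420151671273
```

View pics/s2.png

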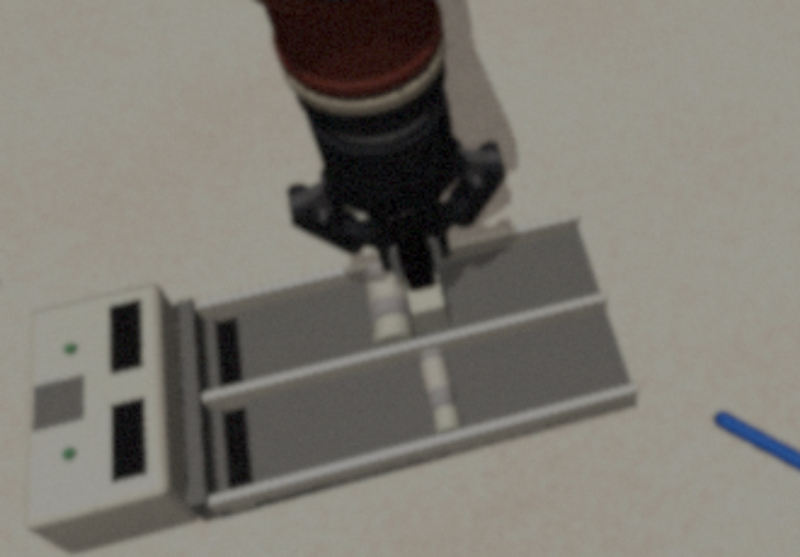

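The scene crop shows the paddle block at (425,300) just behind the vial at (388,300), with nothing disturbed. I roll it slowly.

To row units: -3 mm is -0.06, -2.5 mm is -0.05.

```bash
echo '{"rx":[0, 0, 0, 0, 0], "ry":[0, 0, 0, 0, 0], "rz":[0, 0, 0, 0, 0], "tx":[0, 0, 0, 0, 0], "ty":[-0.04, -0.04, -0.05, -0.05, -0.06], "tz":[0, 0, 0, 0, 0], "finger_gap":[15, 15, 15, 15, 15]}' > path.dat && python3 steer.py path.dat |grep -E 'pos|force'; for i in 1; do echo '{"rx":[0, 0, 0, 0, 0], "ry":[0, 0, 0, 0, 0], "rz":[0, 0, 0, 0, 0], "tx":[0, 0, 0, 0, 0], "ty":[-0.06, -0.06, -0.06, -0.06, -0.06], "tz":[0, 0, 0, 0, 0], "finger_gap":[15, 15, 15, 15, 15]}' > path.dat && python3 steer.py path.dat; done |grep -E 'pos|force'; echo '{"rx":[0, 0, 0, 0, 0], "ry":[0, 0, 0, 0, 0], "rz":[0, 0, 0, 0, 0], "tx":[0, 0, 0, 0, 0], "ty":[-0.06, -0.06, -0.06, -0.06, -0.06], "tz":[0, 0, 0, 0, 0], "finger_gap":[15, 15, 15, 15, 15]}' > path.dat && python3 steer.py path.dat |grep -E 'pos|force'
python3 - <<'E'
from workcell import arm, eyes, job, sense
import pickle;from h import *
d={n:eyes.capture(n) for n in("scene",)}
cv2.imwrite('pics/s3.png',cv2.resize(d['scene']['color'][130:360,90:420],(800,557)))
o=np.array([572.7,-66.]);r=np.radians(75.1);ex=-np.array([np.cos(r),np.sin(r)]);ey=np.array([-ex[1],ex[0]])
p=sense()['tool_pos'];print((p[:2]-o)@ex,(p[:2]-o)@ey,p)
E
```

```text
tool_pos: [546.4, -27.4, 79.3]
force: [0.4, 0.2, -1.3]
grip_force: 59.0
tool_pos: [542.5, -41.9, 79.3]
force: [0.0, 0.1, -1.8]
grip_force: 59.0
tool_pos: [538.7, -56.3, 79.3]
force: [0.6, -0.9, -2.0]
grip_force: 59.0
-0.20417659193249396 -35.359382233561504 [538.58203933 -56.71063191  79.32168308]
```

View pics/s3.png

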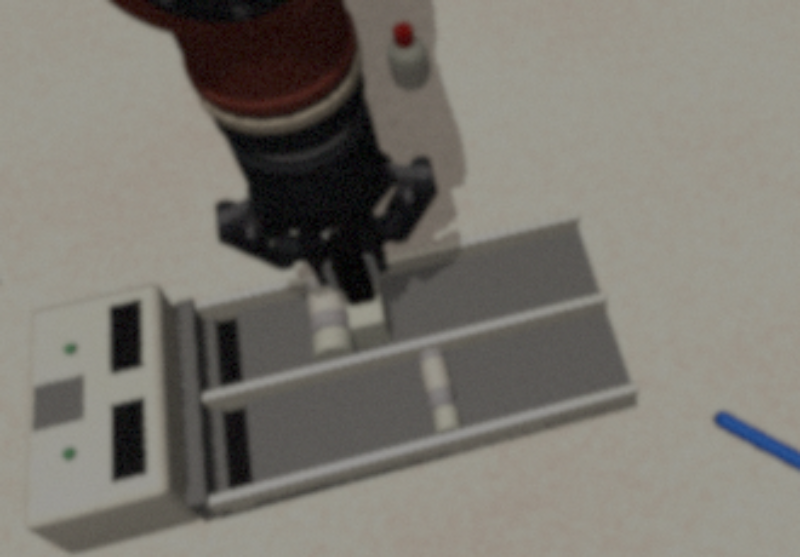

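The vial at (328,320) is rolling just ahead of the paddle face at (365,320), and the slim vial hasn't moved. I continue.

To row units: -3 mm is -0.06.

```bash
echo '{"rx":[0, 0, 0, 0, 0], "ry":[0, 0, 0, 0, 0], "rz":[0, 0, 0, 0, 0], "tx":[0, 0, 0, 0, 0], "ty":[-0.06, -0.06, -0.06, -0.06, -0.06], "tz":[0, 0, 0, 0, 0], "finger_gap":[15, 15, 15, 15, 15]}' > path.dat && python3 steer.py path.dat |grep -E 'pos|force'; echo '{"rx":[0, 0, 0, 0, 0], "ry":[0, 0, 0, 0, 0], "rz":[0, 0, 0, 0, 0], "tx":[0, 0, 0, 0, 0], "ty":[-0.06, -0.06, -0.06, -0.06, -0.06], "tz":[0, 0, 0, 0, 0], "finger_gap":[15, 15, 15, 15, 15]}' > path.dat && python3 steer.py path.dat |grep -E 'pos|force'; echo '{"rx":[0, 0, 0, 0, 0], "ry":[0, 0, 0, 0, 0], "rz":[0, 0, 0, 0, 0], "tx":[0, 0, 0, 0, 0], "ty":[-0.06, -0.06, -0.06, -0.06, -0.06], "tz":[0, 0, 0, 0, 0], "finger_gap":[15, 15, 15, 15, 15]}' > path.dat && python3 steer.py path.dat |grep -E 'pos|force'; echo '{"rx":[0, 0, 0, 0, 0], "ry":[0, 0, 0, 0, 0], "rz":[0, 0, 0, 0, 0], "tx":[0, 0, 0, 0, 0], "ty":[-0.06, -0.06, -0.06, -0.06, -0.04], "tz":[0, 0, 0, 0, 0], "finger_gap":[15, 15, 15, 15, 15]}' > path.dat && python3 steer.py path.dat |grep -E 'pos|force'; echo '{"rx":[0, 0, 0, 0, 0], "ry":[0, 0, 0, 0, 0], "rz":[0, 0, 0, 0, 0], "tx":[0, 0, 0, 0, 0], "ty":[-0.04, -0.04, -0.04, -0.04, -0.04], "tz":[0, 0, 0, 0, 0], "finger_gap":[15, 15, 15, 15, 15]}' > path.dat && python3 steer.py path.dat |grep -E 'pos|force'
echo '{"rx":[0, 0, 0, 0], "ry":[0, 0, 0, 0], "rz":[0, 0, 0, 0], "tx":[0, 0, 0, 0], "ty":[-0.04, -0.02, 0, 0], "tz":[0, 0, 0, 0], "finger_gap":[15, 15, 15, 15]}' > path.dat && python3 steer.py path.dat|grep -E 'pos|force'
python3 - <<'E'
from workcell import arm, eyes, job, sense
import pickle;from h import *
d={n:eyes.capture(n) for n in("scene",)}
cv2.imwrite('pics/s4.png',cv2.resize(d['scene']['color'][130:360,90:420],(800,557)))
o=np.array([572.7,-66.]);r=np.radians(75.1);ex=-np.array([np.cos(r),np.sin(r)]);ey=np.array([-ex[1],ex[0]])
p=sense()['tool_pos'];print((p[:2]-o)@ex,(p[:2]-o)@ey,p)
E
```

```text
tool_pos: [534.8, -70.8, 79.3]
force: [-0.8, 0.6, -1.3]
grip_force: 59.0
tool_pos: [530.9, -85.3, 79.3]
force: [-0.7, 0.1, -0.9]
grip_force: 59.0
tool_pos: [527.0, -99.8, 79.3]
force: [0.3, -0.2, -0.5]
grip_force: 59.0
tool_pos: [523.4, -113.4, 79.3]
force: [0.0, 0.5, -1.7]
grip_force: 59.0
tool_pos: [520.9, -122.9, 79.3]
force: [1.1, 0.3, -1.7]
grip_force: 59.0
tool_pos: [520.1, -125.7, 79.3]
force: [-0.3, -0.2, -0.8]
grip_force: 59.0
71.13849323132264 -35.45843331535874 [ 520.14177877 -125.62901218   79.29342467]
```

View pics/s4.png

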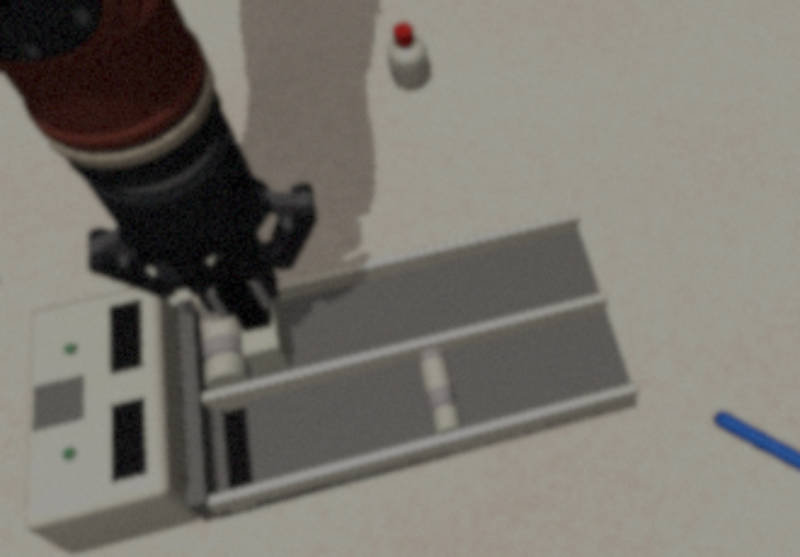

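The vial at (222,347) now covers the groove beside the stop, with the paddle at (262,345) behind it. I back off and measure.

To row units: 15 mm is 0.3, 8 mm is 0.16.

```bash
echo '{"rx":[0, 0, 0, 0, 0], "ry":[0, 0, 0, 0, 0], "rz":[0, 0, 0, 0, 0], "tx":[0, 0, 0, 0, 0], "ty":[0.06, 0.16, 0.3, 0.3, 0.3], "tz":[0, 0, 0, 0, 0], "finger_gap":[15, 15, 15, 15, 15]}' > path.dat && python3 steer.py path.dat |grep -E 'pos|force';echo '{"rx":[0, 0, 0], "ry":[0, 0, 0], "rz":[0, 0, 0], "tx":[0, 0, 0], "ty":[0.3, 0.3, 0], "tz":[0, 0, 0], "finger_gap":[15, 15, 15]}' > path.dat && python3 steer.py path.dat|grep -E 'pos|force'
cat > v.py <<'E'
from workcell import arm, eyes, job, sense
from h import *
o=np.array([572.7,-66.]);r=np.radians(75.1);ex=-np.array([np.cos(r),np.sin(r)]);ey=np.array([-ex[1],ex[0]])
d={n:eyes.capture(n) for n in("scene","top")}
for n in d:
    Q=cloud(d[n]);L=np.stack([(Q[...,:2]-o)@ex,(Q[...,:2]-o)@ey,Q[...,2]],-1)
    for nm,a,b,s in(('wide',75,113,-1),('slim',-70,-10,1)):
        q=L[(abs(L[...,1]-36*s)<26)&(L[...,0]>a)&(L[...,0]<b)&(L[...,2]>18)&(L[...,2]<45)]
        if len(q)>20: print(n,nm,len(q),'x',np.percentile(q[:,0],[2,50,98]),'top',np.percentile(q[:,2],97),q[q[:,2]>np.percentile(q[:,2],80)].mean(0))
p=sense()['tool_pos'];print((p[:2]-o)@ex,(p[:2]-o)@ey,p)
E
python3 v.py
```

```text
tool_pos: [534.9, -69.8, 79.3]
force: [0.4, -0.2, -1.4]
grip_force: 59.0
tool_pos: [542.8, -40.3, 79.3]
force: [-0.3, 0.3, -1.7]
grip_force: 59.0
scene wide 482 x [ 87.03642571  97.54825617 112.19193493] top 37.80453639422402 [101.02616873 -41.30833789  36.84402501]
scene slim 321 x [-47.20455424 -38.59896252 -29.79939538] top 30.358350877495667 [-38.29649656  32.46239168  29.68644709]
top wide 325 x [ 86.60202945  96.33054214 111.43531689] top 38.34714816242243 [100.41808719 -45.14189689  37.52084322]
top slim 268 x [-47.67232482 -40.0649954  -30.4712422 ] top 31.598160740194754 [-38.83637959  33.39285749  30.7992441 ]
-15.352046190459422 -35.46154636333422 [542.37832438 -42.04582333  79.24910607]
```

The vial has sunk into the groove (x≈100, top down 2.5 mm) and the slim vial is unmoved. Next I take the paddle back to its place.

To row units: -20 mm is -0.4, -12 mm is -0.24.

```bash
echo '{"rx":[0, 0, 0, 0, 0], "ry":[0, 0, 0, 0, 0], "rz":[0, 0, 0, 0, 0], "tx":[0, 0, 0, 0.06, 0.12], "ty":[0, 0, 0, 0.16, 0.4], "tz":[-0.24, -0.4, -0.4, 0, 0], "finger_gap":[15, 15, 15, 15, 15]}' > path.dat && python3 steer.py path.dat|grep -E 'pos|force'; echo '{"rx":[0, 0, 0, 0, 0], "ry":[0, 0, 0, 0, 0], "rz":[0, 0, 0, 0, 0], "tx":[0.2, 0.2, 0.2, 0.2, 0.2], "ty":[0.64, 0.64, 0.64, 0.64, 0.64], "tz":[0, 0, 0, 0, 0], "finger_gap":[15, 15, 15, 15, 15]}' > path.dat && python3 steer.py path.dat|grep -E 'pos|force'; echo '{"rx":[0, 0, 0, 0, 0], "ry":[0, 0, 0, 0, 0], "rz":[0, 0, 0, 0, 0], "tx":[0.2, 0.2, 0.2, 0.16, 0.08], "ty":[0.64, 0.64, 0.6, 0.4, 0.2], "tz":[0, 0, 0, 0, 0], "finger_gap":[15, 15, 15, 15, 15]}' > path.dat && python3 steer.py path.dat|grep -E 'pos|force'; echo '{"rx":[0, 0, 0, 0, 0], "ry":[0, 0, 0, 0, 0], "rz":[0, 0, 0, 0, 0], "tx":[0, 0, 0, 0, 0], "ty":[0, 0, 0, 0, 0], "tz":[0, 0.3, 0.4, 0.3, 0], "finger_gap":[15, 15, 15, 15, 15]}' > path.dat && python3 steer.py path.dat|grep -E 'pos|rot|force'; echo '{"rx":[0, 0], "ry":[0, 0], "rz":[0, 0], "tx":[0, 0], "ty":[0, 0], "tz":[0, 0], "finger_gap":[15, 15]}' > path.dat && python3 steer.py path.dat|grep -E 'pos|rot|force'
```

```text
tool_pos: [541.3, -14.2, 132.0]
force: [-0.5, 0.6, -1.2]
grip_force: 58.8
tool_pos: [533.1, 155.6, 130.9]
force: [0.5, 1.7, -0.7]
grip_force: 58.9
tool_pos: [524.3, 286.6, 130.8]
force: [-0.1, -0.1, -0.9]
grip_force: 59.1
tool_pos: [523.8, 282.9, 79.3]
tool_rot: [[-0.966, 0.259, -0.004], [0.259, 0.966, -0.002], [0.003, -0.003, -1.0]]
force: [-0.1, -1.2, -1.6]
grip_force: 58.9
tool_pos: [525.9, 284.6, 82.3]
tool_rot: [[-0.966, 0.258, 0.001], [0.258, 0.966, 0.0], [-0.001, 0.001, -1.0]]
force: [0.2, -0.0, -0.3]
grip_force: 58.9
```

To row units: 6 mm is 0.12, 3 mm is 0.06.

```bash
echo '{"rx":[0, 0, 0, 0, 0], "ry":[0, 0, 0, 0, 0], "rz":[0, 0, 0, 0, 0], "tx":[0, 0, 0, 0, 0], "ty":[0, 0, 0, 0, 0], "tz":[0.12, 0.12, 0.06, 0.02, 0.01], "finger_gap":[15, 15, 15, 15, 15]}' > path.dat && python3 steer.py path.dat|grep -E 'pos|force'; echo '{"rx":[0, 0, 0], "ry":[0, 0, 0], "rz":[0, 0, 0], "tx":[0, 0, 0], "ty":[0, 0, 0], "tz":[0.01, 0.01, 0], "finger_gap":[15, 15, 15]}' > path.dat && python3 steer.py path.dat|grep -E 'pos|force';  echo '{"rx":[0, 0, 0], "ry":[0, 0, 0], "rz":[0, 0, 0], "tx":[0, 0, 0], "ty":[0, 0, 0], "tz":[0.01, 0.01, 0], "finger_gap":[15, 15, 15]}' > path.dat && python3 steer.py path.dat|grep -E 'pos|force'
```

```text
tool_pos: [525.0, 284.9, 64.6]
force: [0.1, 0.1, -1.7]
grip_force: 58.9
tool_pos: [525.2, 284.9, 63.9]
force: [0.2, -0.3, -1.4]
grip_force: 58.9
tool_pos: [525.2, 284.9, 63.0]
force: [-0.8, -0.6, 0.9]
grip_force: 59.4
```

Contact is starting, so I go down a touch more and then release.

```bash
echo '{"rx":[0, 0, 0], "ry":[0, 0, 0], "rz":[0, 0, 0], "tx":[0, 0, 0], "ty":[0, 0, 0], "tz":[0.008, 0, 0], "finger_gap":[15, 15, 15]}' > path.dat && python3 steer.py path.dat|grep -E 'pos|force'; echo '{"rx":[0, 0, 0, 0, 0], "ry":[0, 0, 0, 0, 0], "rz":[0, 0, 0, 0, 0], "tx":[0, 0, 0, 0, 0], "ty":[0, 0, 0, 0, 0], "tz":[0, 0, 0, 0, 0], "finger_gap":[30, 50, 85, 85, 85]}' > path.dat && python3 steer.py path.dat|grep -E 'pos|force|width'; echo '{"rx":[0, 0, 0, 0, 0], "ry":[0, 0, 0, 0, 0], "rz":[0, 0, 0, 0, 0], "tx":[0, 0, 0, 0, 0], "ty":[0, 0, 0, 0, 0], "tz":[0, -0.2, -0.6, -0.8, -0.8], "finger_gap":[85, 85, 85, 85, 85]}' > path.dat && python3 steer.py path.dat|grep -E 'pos|force|width'; echo '{"rx":[0, 0, 0, 0, 0], "ry":[0, 0, 0, 0, 0], "rz":[0, 0, 0, 0, 0], "tx":[0.6, 0.8, 0.8, 0.8, 0], "ty":[0, 0, 0, 0, 0], "tz":[-0.4, 0, 0, 0, 0], "finger_gap":[85, 85, 85, 85, 85]}' > path.dat && python3 steer.py path.dat|grep -E 'pos|force|width|time'
python3 v.py
python3 - <<'E'
from workcell import arm, eyes, job, sense
import cv2
cv2.imwrite('pics/s5.png',eyes.capture('scene')['color'])
E
```

```text
tool_pos: [525.3, 285.0, 63.0]
force: [-2.8, -1.0, 6.2]
grip_force: 60.1
tool_pos: [525.2, 284.9, 62.3]
force: [-0.3, 0.4, -0.4]
width: 84.5
grip_force: 0.0
tool_pos: [524.8, 284.8, 184.3]
force: [0.8, 0.6, 0.5]
width: 85.0
grip_force: 0.0
time_s: 16.95
tool_pos: [376.0, 324.1, 203.4]
force: [-0.8, -0.6, -0.7]
width: 84.8
grip_force: 0.0
scene wide 479 x [ 87.09930164  97.82209556 112.31005324] top 37.734655888476695 [100.13638418 -39.11985951  36.91431011]
scene slim 320 x [-47.1619938  -38.57388382 -29.82671332] top 30.351523926203352 [-38.58528912  34.31376007  29.7238823 ]
top wide 448 x [ 86.55606944  96.53345987 111.1520775 ] top 38.718557261717805 [100.09667197 -36.09302197  37.7687585 ]
top slim 268 x [-47.51284361 -40.11223266 -30.49688345] top 31.349784485745094 [-38.59678644  32.47102487  30.73452659]
-327.35653775799096 -286.4778445854898 [380.02876465 324.01237585 203.43780856]
```

View pics/s5.png

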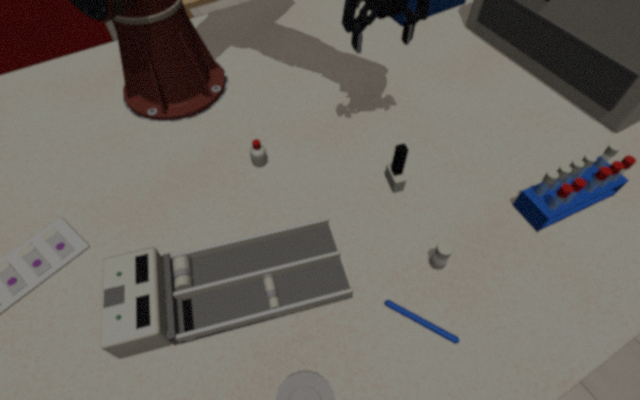

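The paddle stands upright and free at (398,170), the wide vial lies in the groove at (181,271), the slim vial is unmoved at (271,290), and the gripper is clear.

```bash
python3 -c "
from workcell import arm, eyes, job, sense
print(job.job_done())"
```

```text
the job is handed in; nothing more can be done
None
```

The wide vial rests in the groove at the end stop, the slim vial is where it was, and the paddle stands upright on the bench clear of the reader; I handed the job in at about 17 s of the 51 s allowed.

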